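Meter two portions of milling balls from the slide-gate hopper

ROBOT

A 6-joint arm with a two-finger parallel gripper is mounted at the origin on the work surface. World frame = base frame: x ahead of the robot, y to its left, z up, the work surface at z = 0. Lengths are in mm, angles in rad, forces in N, time in s.
With the tool pointing down it reaches from about 300 to 875 mm from the base axis. Payload 6.4 kg.
Tool frame: the origin (TCP) lies at the very end of the fingers, on their centre line; the grasp point (between the pads) lies 19 mm behind it; z points along the fingers, y is the line along which they close (so a half turn about z gives the same grasp; the last joint's range is limited). The gripper opens to 88 mm and grips with 3 to 60 N. Pads are 18 mm wide; open, the fingers measure 123 mm over their backs; the gripper's body (75 mm by 187 mm) begins 45 mm behind the grasp point.
Start: joints at [1.108, 0.181, 1.607, -0, 1.354, -0.206], TCP at [146.03, 556.162, 238.714] pointing down, gripper open.
Joint ranges: [-2.99, 2.99], [-0.89, 2.07], [0.3, 2.58], [-1.14, 4.28], [0, 2.63], [-3.12, 3.12]. Speed limits (rad/s): [2.57, 2.57, 3.01, 3.14, 3.14, 3.14].

INTERFACE

Orientations are given as a unit quaternion [w, x, y, z].
In Python, from station import observe, get_image, sign_off, find_in, landmark_of gives the robot as it stands.
- The arm moves only by the shell command python3 -m handwheel 'ROWS' [OPENING] [FORCE]. ROWS is JSON, a list of rows, each a list of 2 entries, a list of its own where there are three numbers: the shift along the tool's x, y, z in m, then the turn, a rotation vector about the tool's x, y, z in rad. A call has 1 to 12 rows; each row is the pose to reach, as a shift and turn from the pose commanded when the call began, along the tool's axes at that moment; what a row does not reach only later rows make up. A row lasts 1/12 s, in which the tool goes at most 41.7 mm and 7.16 degrees, less where a joint would pass 70% of its speed; a pose out of reach is approached as far as the arm can. A call with a gripper value outside its range is refused whole. OPENING is the opening, from -1 (shut) to 1 (fully open), set as the call begins (- or left out, the last holds). The fingers move at their own pace and stop on an object; FORCE is the grip in N (left out, the last holds). Time passes only in rows, so rows that repeat a pose let the fingers close. It gives the time, the measured TCP pose, the force, the opening and the grip force at its end, in the units of the state.
- observe(): the state, without advancing time (a new reading comes with each control period).
- get_image(name): name is "scene" or "top" or "wrist"; returns a dict with "color" (420x560x3 uint8, red, green, blue), "z_map" (420x560 float32, mm along the optical axis (not along the pixel's ray), 0 where there is no reading), "fx", "fy", "cx", "cy" (pixels), "view" (4x4, takes a point from world to camera coordinates). Camera axes: x right, y up, looking along -z (the intrinsics and any distortion apply to the point x, -y, -z); pixel columns grow to the right and rows downward; lengths in mm; the calibration is good to about 2 mm. A picture is of the moment at which its call begins.
- sign_off(): hands the job in; it is judged then, once.
Trained networks look in a picture, given as the dict that the camera call returned (one of the last four; its "shot" number tells which), for a name from the list of things; names that differ only in an ending like _2 or _b are one class to them, and where a whole thing is asked for, a point or a joint stands for the part that bears it (a point fixed in the world has none). Each returns a list of dicts, best first, with "conf" (0 to 1); they miss things now and then, are a little off and sometimes report something else, mostly with a low value. They report only what shows in the picture. A call takes as long as a camera call. They do not tell look-alikes from the thing itself.
- find_in(thing, picture): "xyz" ([x, y, z] in mm, in world coordinates, good to about 4 mm: the middle of the surface that is visible of it).
- landmark_of(thing, picture): "xyz" ([x, y, z] in mm, in world coordinates, good to about 4 mm: a listed point, or the origin of a listed thing).
The state is a dict: "t": time; "qpos": joint angles; "qd": joint speeds; "effort": joint torques, N m; "eef_pos": TCP position; "orientation": TCP orientation; "wrist_force": force on the tool from outside, world axes, zero at the start; "ft_torque": the same for the moment, N m; "finger_gap": finger opening in mm; "grip_force": force on a finger pad.
Only numpy, scipy, OpenCV 4.12 (cv2) and the standard library are available. Lean on these libraries where they do the work, as an engineer would, in place of code of your own. Each camera call takes 0.05 s, during which the arm holds its last target. There are 200 camera calls.

TASK

Slide the turquoise tray fully home under the milling-ball hopper, up to its stop, through the open end opposite the gate's orange handle, with its fin handle left sticking out. Then pull the hopper's gate part of the way out so that two of its three portions (four balls) drop into the tray while the third portion stays inside, and push the gate fully shut again. Leave the tray home under the hopper with its four balls, and do not disturb the pottery things around.

Things in the scene. Friction and masses are not known exactly. Their poses are not given: they have to be found in the camera images.
- hopper: fixed blue hopper on a stand, clear long walls, open top, 188 mm high, 130 mm along its y. Origin on the table under its centre, z up. Three cells in a row along y (centres y = -42, 0, +42 mm; 38 by 70 mm inside), each with one portion of two balls. The gate (underside 88, top 94 mm up) is the cells' floor; its handle is at the +y end, the tray enters at the open -y end
- hopper_stop (a point): middle of the face of the 30 mm high stop bar that the home tray's body touches: at y = +71 mm in the hopper's frame, 15 mm up; the home tray's origin is then 1 mm past the hopper's along y. The tray slides toward the hopper's +y between two upright cheeks, 110 mm apart inside (x = -55 to +55 mm), 140 mm long, 95 mm high
- gate (a joint): how far the gate is out along the hopper's +y, m: 0 shut, 0.130 fully out; starts 0 to 0.010. Stiff (2.5 N), stays where left. Pulling uncovers the cells in turn from the -y one: first fully open at 0.040, second at 0.082; portions drop at 0.034, 0.076 and 0.118, the third sags past 0.100. A red line on the gate comes out of the hopper's end wall at 0.086 (black line: 0.044)
- gate_grip (a point): grip point of the gate's handle, an upright orange plate 14 mm thick (across the hopper's x), 50 mm long along the hopper's y, from 94 to 142 mm above the table. The point is mid-length, 125 mm above the table, 150 mm from the hopper's origin along +y when shut; it moves with the gate. Axes parallel to the hopper's
- tray: loose turquoise open tray, about 0.25 kg, body 94 mm (its x) by 140 mm (its y), 46 mm high, 4 mm walls and floor; origin under the body's centre. An upright fin handle, 14 mm thick across x, runs from the body's -y wall out to y = -149 mm, 2 to 58 mm above the table. It goes under the hopper body first, its y along the hopper's y, fin toward the hopper's -y
- tray_fin (a point): grip point on the tray's fin handle, 125 mm from the tray's origin along the tray's -y, 45 mm above the table; axes parallel to the tray's
- ball1_center (a point): white ceramic milling ball, 32 mm in diameter, about 60 g; this point is its centre. It starts on the gate in the cell farthest from the gate's handle (first to drop)
- ball2_center (a point): white ceramic milling ball, 32 mm in diameter, about 60 g; this point is its centre. It starts on the gate in the cell farthest from the gate's handle (first to drop)
- ball3_center (a point): white ceramic milling ball, 32 mm in diameter, about 60 g; this point is its centre. It starts on the gate in the cell in the middle (second to drop)
- ball4_center (a point): white ceramic milling ball, 32 mm in diameter, about 60 g; this point is its centre. It starts on the gate in the cell in the middle (second to drop)
- ball5_center (a point): white ceramic milling ball, 32 mm in diameter, about 60 g; this point is its centre. It starts on the gate in the cell nearest the gate's handle (third: to be kept)
- ball6_center (a point): white ceramic milling ball, 32 mm in diameter, about 60 g; this point is its centre. It starts on the gate in the cell nearest the gate's handle (third: to be kept)
- mug: bystander: blue ceramic mug, 80 mm across, 90 mm high, origin under its centre
- bowl: bystander: glass bowl, 120 mm across, 50 mm high, origin under its centre
- jar: bystander: white jar with grey lid, 72 mm across, 75 mm high, origin under its centre
- brush: bystander: brush 200 mm long lying on the table along its x
- tile: bystander: white tile 100 x 100 x 10 mm lying on the table
There are look-alikes about, which are no part of the job. Leave any yellow look-alike of the tray alone.

How it is judged (in metres and radians):
On the way, in this order (a step that is already met when the one before it is completed fails the run):
1. with the gate still shut, the tray is home under the hopper: its body within 15 mm of the stop and within 20 mm of the middle (x of tray in the frame of hopper between -0.02 and 0.02 m and y of tray in the frame of hopper above -0.015 m and height (world z) of tray below 0.008 m and value of joint gate below 0.025 m), for 0.2 s.
2. the first two portions (balls 1 to 4) lie in the tray while the third is still in the hopper (x of tray in the frame of hopper between -0.02 and 0.02 m and y of tray in the frame of hopper above -0.015 m and height (world z) of tray below 0.008 m and x of ball1_center in the frame of tray between -0.043 and 0.043 m and y of ball1_center in the frame of tray between -0.066 and 0.066 m and z of each of ball1_center, ball2_center, ball3_center, ball4_center in the frame of tray below 0.06 m and x of ball2_center in the frame of tray between -0.043 and 0.043 m and y of ball2_center in the frame of tray between -0.066 and 0.066 m and x of ball3_center in the frame of tray between -0.043 and 0.043 m and y of ball3_center in the frame of tray between -0.066 and 0.066 m and x of ball4_center in the frame of tray between -0.043 and 0.043 m and y of ball4_center in the frame of tray between -0.066 and 0.066 m and z of each of ball5_center, ball6_center in the frame of hopper above 0.102 m), for 0.2 s.
At the end, for the whole second after the job is handed in: the gate is shut to within 4 mm, the tray stands home on the table (within 15 mm of the stop, within 20 mm of the middle) and at rest, balls 1 to 4 lie in it and balls 5 and 6 are still in the hopper on the gate (all of step 2 and value of joint gate below 0.004 m and linear speed of tray below 0.02 m/s); the robot touches nothing.
It fails at once if a ball of the third portion drops out of the hopper (height (world z) of any of ball5_center, ball6_center below 0.085 m).
It fails at once if a bystander (mug, bowl, jar, brush, tile) is moved more than 30 mm (distance of any of mug, bowl, jar, brush, tile from where it was at the start of the episode above 0.03 m).
It also fails if it takes over 61 s, if anything falls off the work surface, if the arm or the gripper's body presses on something with over 40 N, if the wrist force passes 120 N, or if a joint passes its speed limit or range.

## Working session

There is one attempt and no reset: what is moved stays moved. The work goes in short steps, Python scripts to look and compute and a shell command to move; the robot and the scene stay as the last step left them, time stands still between calls to the robot, and variables do not carry over. Pictures are saved under pics/ and viewed, at most 10 in all, crops included, and the job is handed in when it is done.

```bash
mkdir -p pics; cat > h.py <<'E'
import numpy as np, cv2
from station import *
from scipy.spatial.transform import Rotation as R
def save(p,n): cv2.imwrite('pics/'+n,cv2.cvtColor(p['color'],cv2.COLOR_RGB2BGR))
def cloud(p):
    z=p['z_map']; v,u=np.mgrid[:z.shape[0],:z.shape[1]]
    c=np.stack([(u-p['cx'])/p['fx']*z,-(v-p['cy'])/p['fy']*z,-z],-1)
    T=np.linalg.inv(p['view']); return c@T[:3,:3].T+T[:3,3]
E
python3 - <<'E'
from h import *
o=observe();print(o['t'],o['eef_pos'],o['orientation'],o['finger_gap'])
for c in ['top','scene']:
    p=get_image(c);save(p,c+'1.png')
    for n in ['hopper','hopper_stop','gate_grip','tray','tray_fin','mug','bowl','jar','brush','tile']:
        print(c,n,[(np.round(d['xyz']).tolist(),round(d['conf'],2)) for d in landmark_of(n,p)[:3]])
print(observe()['t'])
E
```

```text
0.0 [145.75229425 555.66470712 237.82429279] [-3.11837723e-04  1.28051909e-01  9.91767079e-01 -8.19501229e-04] 88.1236994110382
top hopper [([566.0, -7.0, 1.0], 0.67)]
top hopper_stop [([541.0, 35.0, 112.0], 0.61)]
top gate_grip [([552.0, 147.0, 125.0], 0.71)]
top tray [([569.0, -303.0, 2.0], 0.66), ([362.0, -195.0, 0.0], 0.61), ([358.0, -606.0, 1.0], 0.58)]
top tray_fin [([485.0, -616.0, 47.0], 0.83), ([464.0, -372.0, 44.0], 0.74), ([242.0, -245.0, 43.0], 0.69)]
top mug [([778.0, 160.0, -2.0], 0.72)]
top bowl [([748.0, -262.0, 3.0], 0.73)]
top jar [([779.0, -48.0, 1.0], 0.62)]
top brush [([377.0, 58.0, -1.0], 0.76)]
top tile [([388.0, 361.0, 1.0], 0.95)]
scene hopper [([565.0, -4.0, -1.0], 0.71)]
scene hopper_stop [([558.0, 66.0, 15.0], 0.73)]
scene gate_grip [([551.0, 147.0, 128.0], 0.66)]
scene tray [([567.0, -301.0, 2.0], 0.86), ([355.0, -193.0, -0.0], 0.67), ([356.0, -607.0, -1.0], 0.59)]
scene tray_fin [([244.0, -246.0, 41.0], 0.84), ([466.0, -373.0, 44.0], 0.8), ([486.0, -616.0, 45.0], 0.58)]
scene mug [([776.0, 161.0, 0.0], 0.61)]
scene bowl [([755.0, -257.0, 2.0], 0.8)]
scene jar [([778.0, -47.0, 0.0], 0.84), ([775.0, 158.0, 2.0], 0.62)]
scene brush [([370.0, 61.0, 3.0], 0.54)]
scene tile [([389.0, 364.0, -0.0], 0.8)]
1.1
```

View pics/top1.png

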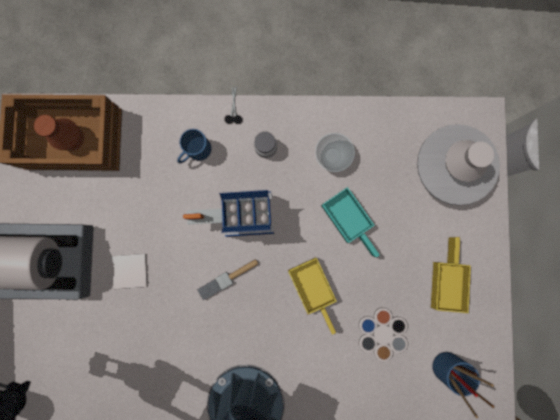

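View pics/scene1.png

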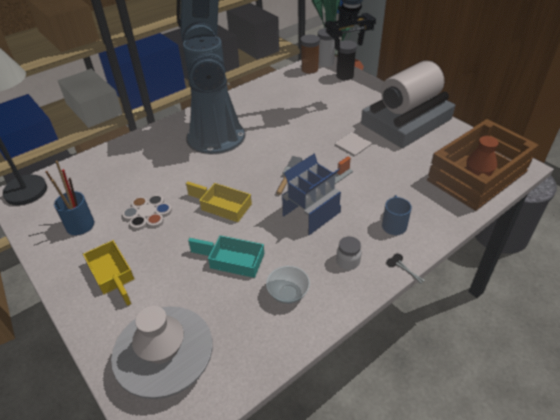

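The top view shows the turquoise tray at about (348,215) with its fin toward (370,250). The hopper is at (246,213) with its orange handle at (192,216), and two yellow look-alikes are at (313,285) and (452,280). Next I'll refine the poses from depth.

```bash
cat >> h.py <<'E'
def rect(P): 
    r=cv2.minAreaRect(P[:,:2].astype(np.float32)); return np.round(r[0],1),np.round(r[1],1),round(r[2],1),len(P)
def plan(pos,yang,z0=None):
    """shift (m) and turn in tool axes to reach TCP pos (mm) pointing down with tool y at world angle yang (deg)"""
    o=observe();q=np.array(o['orientation']);C=R.from_quat(q[[1,2,3,0]])
    a=np.radians(yang);y=np.array([np.cos(a),np.sin(a),0]);z=np.array([0,0,-1.]);x=np.cross(y,z)
    T=R.from_matrix(np.stack([x,y,z],1))
    print('t',round(o['t'],2),'at',np.round(o['eef_pos'],1),'shift',np.round(C.inv().apply(np.array(pos)-o['eef_pos'])/1000,4),'turn',np.round((C.inv()*T).as_rotvec(),3),'gap',round(o['finger_gap'],1))
E
python3 - <<'E'
from h import *
for c in ['top','scene']:
    p=get_image(c);W=cloud(p);h=cv2.cvtColor(p['color'],cv2.COLOR_RGB2HSV).astype(int)
    H,S,V=h[...,0],h[...,1],h[...,2];ok=p['z_map']>0
    X=W[...,0];Y=W[...,1];Z=W[...,2]
    t=ok&(H>78)&(H<95)&(S>110)&(abs(X-530)<180)&(abs(Y+320)<160)
    print(c,'tray',rect(W[t&(Z>36)]), 'all',rect(W[t&(Z>-5)]))
    u=np.array([-.824,-.566]); 
    s=(W[...,:2]-[568,-302])@u
    f=W[t&(Z>40)&(s>85)&(s<155)]; vx=cv2.fitLine(f[:,:2].astype(np.float32),cv2.DIST_HUBER,0,.01,.01).ravel();print('fin',len(f),vx,np.degrees(np.arctan2(vx[1],vx[0])),f.mean(0),'s max',s[t].max(),s[t].min())
    b=ok&(H>100)&(H<125)&(S>100)&(abs(X-565)<110)&(abs(Y)<120)&(Z>165)
    print('hop',rect(W[b]),W[b].max(0))
    g=ok&(H<14)&(S>120)&(abs(X-552)<60)&(abs(Y-147)<60)&(Z>85)
    print('handle',rect(W[g]),rect(W[g&(Z>132)]),W[g].mean(0))
plan([465,-372,180],-55.4)
E
```

```text
top tray (array([ 534.8, -318. ]), array([210.6,  92.1]), 34.9, 252) all (array([ 534.8, -318. ]), array([210.6,  92.1]), 34.9, 1506)
fin 87 [   0.80298316    0.5960017   471.21448    -360.65088   ] 36.584072 [ 471.5019215  -360.77858754   55.66505789] s max 141.66001941313428 -68.85204290177305
hop (array([563.5,  -3.3]), array([101.6, 123.3]), 3.9, 421) [617.45567883  61.12004985 190.64956016]
handle (array([551.5, 144.4]), array([11.4, 47.4]), 1.1, 85) (array([551.5, 144.4]), array([11.4, 47.4]), 1.1, 82) [551.20845507 142.43888929 141.01546615]
scene tray (array([ 540.1, -323.7]), array([216.7,  97.4]), 35.0, 491) all (array([ 539.9, -323.4]), array([216.9,  99.5]), 34.5, 1802)
fin 117 [   0.82830465    0.560278    480.00525    -371.13177   ] 34.075024 [ 479.04440656 -370.62597185   53.16112798] s max 143.63229971600344 -73.14846859517952
hop (array([566.9,  -7.3]), array([108.6, 117.5]), 3.1, 186) [623.99610775  48.7139097  193.09139686]
handle (array([556.5, 140.7]), array([15. , 45.6]), 3.1, 97) (array([556.1, 141.2]), array([14.5, 44.8]), 4.3, 50) [559.56598239 139.84049297 128.84162675]
t 1.2 at [146.  556.2 238.7] shift [-0.5443 -0.8167  0.0587] turn [0.    0.    2.281] gap 88.1
```

```bash
python3 -m handwheel '[[[-0.355,-0.275,0],[0,0,1.4]],[[-0.355,-0.275,0],[0,0,1.4]],[[-0.355,-0.275,0],[0,0,1.4]],[[-0.355,-0.275,0],[0,0,1.4]],[[-0.355,-0.275,0],[0,0,1.4]],[[-0.355,-0.275,0],[0,0,1.4]],[[-0.355,-0.275,0],[0,0,1.4]],[[-0.355,-0.275,0],[0,0,1.4]],[[-0.355,-0.275,0],[0,0,1.4]],[[-0.355,-0.275,0],[0,0,1.4]],[[-0.355,-0.275,0],[0,0,1.4]],[[-0.355,-0.275,0],[0,0,1.4]]]' 1 40; python3 -c "
from h import *
plan([464,-373,200],-55.2)"
```

```text
t: 2.2
eef_pos: [422.9, 195.7, 239.2]
orientation: [0.001, 0.741, 0.672, 0.0]
wrist_force: [-0.1, 0.2, 1.0]
finger_gap: 88.1
grip_force: 0.0
t 2.2 at [422.9 195.7 239.2] shift [-0.5619  0.0965  0.0401] turn [0.003 0.    0.865] gap 88.1
```

```bash
python3 -m handwheel '[[[-0.562,0.097,0],[0,0,0.865]],[[-0.562,0.097,0],[0,0,0.865]],[[-0.562,0.097,0],[0,0,0.865]],[[-0.562,0.097,0],[0,0,0.865]],[[-0.562,0.097,0],[0,0,0.865]],[[-0.562,0.097,0],[0,0,0.865]],[[-0.562,0.097,0],[0,0,0.865]],[[-0.562,0.097,0],[0,0,0.865]],[[-0.562,0.097,0],[0,0,0.865]],[[-0.562,0.097,0],[0,0,0.865]],[[-0.562,0.097,0],[0,0,0.865]],[[-0.562,0.097,0],[0,0,0.865]]]'; python3 -c "
from h import *
plan([464,-373,180],-55.2)"
```

```text
t: 3.2
eef_pos: [461.7, -300.4, 238.8]
orientation: [0.0, 0.952, 0.305, 0.0]
wrist_force: [0.2, 0.2, 0.0]
finger_gap: 88.1
grip_force: 0.0
t 3.2 at [ 461.7 -300.4  238.8] shift [-0.0402  0.0604  0.0589] turn [ 0.    -0.     0.012] gap 88.1
```

```bash
python3 -m handwheel '[[[-0.040,0.060,0.059],[0,0,0.012]],[[-0.040,0.060,0.059],[0,0,0.012]],[[-0.040,0.060,0.059],[0,0,0.012]],[[-0.040,0.060,0.059],[0,0,0.012]],[[-0.040,0.060,0.059],[0,0,0.012]]]'; python3 - <<'E'
from h import *
p=get_image('wrist');save(p,'w1.png');W=cloud(p)
h=cv2.cvtColor(p['color'],cv2.COLOR_RGB2HSV).astype(int)
t=(p['z_map']>0)&(h[...,0]>78)&(h[...,0]<95)&(h[...,1]>90)
f=W[t&(W[...,2]>50)&(W[...,2]<64)];print('fin',rect(f)); print('all',rect(W[t&(W[...,2]>-5)]))
for n in ['tray_fin','tray']: print(n,[(np.round(d['xyz']).tolist(),round(d['conf'],2)) for d in landmark_of(n,p)[:3]])
plan([464,-373,26],-55.2)
E
```

```text
t: 3.62
eef_pos: [464.0, -369.6, 179.5]
orientation: [-0.001, 0.954, 0.299, -0.0]
wrist_force: [0.6, 0.0, -0.4]
finger_gap: 88.4
grip_force: 0.0
fin (array([ 478.6, -362.4]), array([76.2, 12.9]), 35.3, 1317)
all (array([ 530.6, -330.8]), array([197.6, 101.5]), 35.0, 16957)
tray_fin [([466.0, -367.0, 46.0], 0.57)]
tray [([358.0, -607.0, -3.0], 0.82), ([356.0, -193.0, 3.0], 0.79), ([566.0, -296.0, 0.0], 0.56)]
t 3.77 at [ 465.2 -369.3  181.5] shift [-0.0032  0.002   0.1555] turn [ 0.002 -0.     0.002] gap 87.9
```

View pics/w1.png

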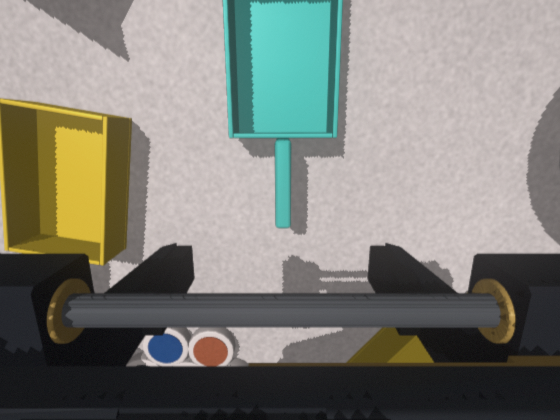

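The wrist view shows the turquoise fin from (283,138) to (283,228), centred between the fingers. I'll go down and grip it.

```bash
python3 -m handwheel '[[[-0.004,0.002,0.035],[0,0,0]],[[-0.004,0.002,0.070],[0,0,0]],[[-0.004,0.002,0.105],[0,0,0]],[[-0.004,0.002,0.135],[0,0,0]],[[-0.004,0.002,0.155],[0,0,0]],[[-0.004,0.002,0.155],[0,0,0]],[[-0.004,0.002,0.155],[0,0,0]]]' 1 40; python3 -m handwheel '[[[0,0,0],[0,0,0]],[[0,0,0],[0,0,0]],[[0,0,0],[0,0,0]],[[0,0,0],[0,0,0]],[[0,0,0],[0,0,0]],[[0,0,0],[0,0,0]],[[0,0,0],[0,0,0]],[[0,0,0],[0,0,0]],[[0,0,0],[0,0,0]],[[0,0,0],[0,0,0]]]' -1 40; python3 -c "
from h import *
plan([464,-373,26],-54.9)"
```

```text
t: 4.35
eef_pos: [462.6, -373.2, 25.3]
orientation: [-0.0, 0.954, 0.3, -0.0]
wrist_force: [-0.5, -0.8, -0.1]
finger_gap: 88.1
grip_force: 0.0
t: 5.18
eef_pos: [462.0, -374.1, 24.6]
orientation: [-0.0, 0.954, 0.299, -0.0]
wrist_force: [-0.3, 0.0, 0.7]
finger_gap: 23.5
grip_force: 0.0
t 5.18 at [ 462.  -374.1   24.6] shift [ 0.0023  0.0002 -0.0014] turn [-0.     0.    -0.005] gap 23.5
```

```bash
python3 -m handwheel '[[[0,0,0],[0,0,0]],[[0,0,0],[0,0,0]],[[0,0,0],[0,0,0]],[[0,0,0],[0,0,0]],[[0,0,0],[0,0,0]],[[0,0,0],[0,0,0]]]' -1 40 && python3 -m handwheel '[[[0.012,0.002,0],[0,0,-0.087]],[[0.024,0.003,0],[0,0,-0.173]],[[0.035,0.005,0],[0,0,-0.260]],[[0.047,0.007,0],[0,0,-0.347]],[[0.059,0.008,0],[0,0,-0.433]],[[0.071,0.010,0],[0,0,-0.520]],[[0.082,0.011,0],[0,0,-0.607]],[[0.094,0.013,0],[0,0,-0.693]],[[0.106,0.015,0],[0,0,-0.780]],[[0.118,0.016,0],[0,0,-0.867]],[[0.129,0.018,0],[0,0,-0.953]],[[0.141,0.020,0],[0,0,-1.040]]]'; python3 - <<'E'
from h import *
p=get_image('wrist');save(p,'w2.png');W=cloud(p);X,Y,Z=np.moveaxis(W,-1,0)
h=cv2.cvtColor(p['color'],cv2.COLOR_RGB2HSV).astype(int);H,S=h[...,0],h[...,1]
t=(p['z_map']>0)&(H>78)&(H<95)&(S>90)&(Z>-5)
print('tray',rect(W[t]),'rim',rect(W[t&(Z>41)&(Z<50)]))
print(observe()['finger_gap'],observe()['grip_force'])
p=get_image('top');save(p,'top2.png');W=cloud(p);X,Y,Z=np.moveaxis(W,-1,0)
for n in ['hopper','gate_grip','tray']: print(n,[(np.round(d['xyz']).tolist(),round(d['conf'],2)) for d in landmark_of(n,p)[:3]])
b=(p['z_map']>0)&(abs(X-565)<110)&(abs(Y)<75)&(Z>165)
print('hop',rect(W[b]))
plan([588.8,-309,26],4.5)
E
```

```text
t: 5.68
eef_pos: [462.0, -374.1, 24.6]
orientation: [-0.0, 0.954, 0.299, -0.0]
wrist_force: [-0.4, 0.9, -0.0]
finger_gap: 13.2
grip_force: 40.0
t: 6.68
eef_pos: [589.8, -310.1, 24.6]
orientation: [0.0, 0.678, 0.735, -0.0]
wrist_force: [-0.0, -1.5, -0.5]
finger_gap: 13.6
grip_force: 40.0
tray (array([ 585.4, -258.6]), array([ 94. , 141.1]), 4.6, 41169) rim (array([ 585.5, -258. ]), array([ 94. , 113.3]), 4.8, 6115)
13.84887063554921 39.99739327467978
hopper [([565.0, -5.0, -2.0], 0.89), ([750.0, -264.0, 3.0], 0.34)]
gate_grip [([552.0, 147.0, 127.0], 0.74)]
tray [([581.0, -180.0, -2.0], 0.79), ([358.0, -604.0, 2.0], 0.76)]
hop (array([563.2,  -3.3]), array([106.5, 129.5]), 4.3, 555)
t 6.93 at [ 589.1 -309.9   24.6] shift [ 0.0009 -0.0002 -0.0014] turn [ 0.    -0.    -0.004] gap 13.8
```

View pics/w2.png

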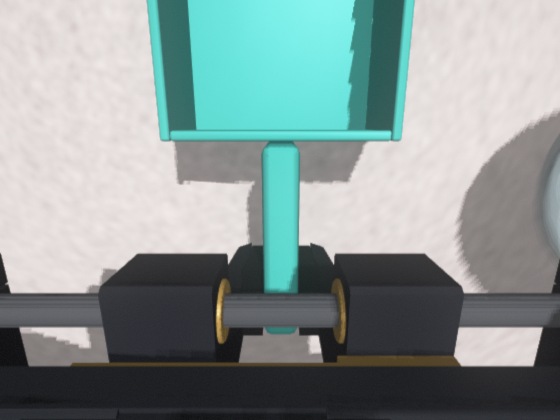

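The tray is held square (rim corners at (165,135) and (400,135), fin centred), about 1 mm off the hopper axis. Now I'll slide it in.

```bash
python3 -m handwheel '[[[0.015,-0.001,0],[0,0,0]],[[0.030,-0.001,0],[0,0,0]],[[0.045,-0.001,0],[0,0,0]],[[0.060,-0.001,0],[0,0,0]],[[0.075,-0.001,0],[0,0,0]],[[0.090,-0.001,0],[0,0,0]],[[0.105,-0.001,0],[0,0,0]],[[0.120,-0.001,0],[0,0,0]],[[0.135,-0.001,0],[0,0,0]],[[0.150,-0.001,0],[0,0,0]],[[0.160,-0.001,0],[0,0,0]],[[0.165,-0.001,0],[0,0,0]]]'; python3 -m handwheel '[[[0.003,0,0],[0,0,0]],[[0.006,0,0],[0,0,0]],[[0.008,0,0],[0,0,0]],[[0.008,0,0],[0,0,0]]]';  python3 -c "
from h import *
plan([589.4,-310,24.6],4.5)"
```

```text
t: 7.93
eef_pos: [575.4, -143.7, 24.7]
orientation: [-0.0, 0.679, 0.734, -0.0]
wrist_force: [0.3, -1.0, -2.4]
finger_gap: 13.8
grip_force: 40.0
t: 8.27
eef_pos: [574.9, -137.6, 24.6]
orientation: [-0.0, 0.68, 0.734, 0.0]
wrist_force: [0.5, 0.8, -1.8]
finger_gap: 13.8
grip_force: 40.0
t 8.27 at [ 574.9 -137.6   24.6] shift [-0.173   0.0013 -0.    ] turn [-0.    -0.    -0.002] gap 13.8
```

Push on in 2 mm steps to feel the stop.

```bash
python3 -m handwheel '[[[0.001,0,0],[0,0,0]],[[0.002,0,0],[0,0,0]],[[0.003,0,0],[0,0,0]],[[0.003,0,0],[0,0,0]]]'; python3 -m handwheel '[[[0.001,0,0],[0,0,0]],[[0.002,0,0],[0,0,0]],[[0.003,0,0],[0,0,0]],[[0.003,0,0],[0,0,0]]]'
```

```text
t: 8.6
eef_pos: [574.7, -134.8, 24.7]
orientation: [0.0, 0.679, 0.734, 0.0]
wrist_force: [-0.3, -0.9, -1.4]
finger_gap: 13.8
grip_force: 40.0
t: 8.93
eef_pos: [574.9, -134.1, 25.4]
orientation: [0.002, 0.679, 0.734, -0.001]
wrist_force: [-1.6, -10.0, -2.0]
finger_gap: 13.5
grip_force: 40.0
```

The stop is felt (10 N) at the expected place. I'll release, rise and cross to the gate handle.

```bash
python3 -m handwheel '[[[-0.002,0,0],[0,0,0]],[[-0.002,0,0],[0,0,0]],[[-0.002,0,0],[0,0,0]],[[-0.002,0,0],[0,0,0]],[[-0.002,0,0],[0,0,0]],[[-0.002,0,0],[0,0,0]],[[-0.002,0,0],[0,0,0]]]' 1 40; python3 -m handwheel '[[[-0.002,0,-0.030],[0,0,0]],[[-0.002,0,-0.070],[0,0,0]],[[-0.002,0,-0.110],[0,0,0]],[[-0.002,0,-0.150],[0,0,0]],[[-0.002,0,-0.190],[0,0,0]],[[-0.002,0,-0.230],[0,0,0]],[[-0.002,0,-0.230],[0,0,0]]]'; python3 - <<'E'
from h import *
p=get_image('wrist');W=cloud(p);X,Y,Z=np.moveaxis(W,-1,0)
h=cv2.cvtColor(p['color'],cv2.COLOR_RGB2HSV).astype(int);H,S=h[...,0],h[...,1]
t=(p['z_map']>0)&(H>78)&(H<95)&(S>90)&(Z>50)&(Z<64)&(Y<-72);print('fin',rect(W[t]))
p=get_image('top')
for n in ['hopper','gate_grip','tray_fin']: print(n,[(np.round(d['xyz']).tolist(),round(d['conf'],2)) for d in landmark_of(n,p)[:3]])
p=get_image('scene');save(p,'scene2.png')
plan([551.7,147,255],4.5)
E
```

```text
t: 9.52
eef_pos: [574.7, -133.4, 24.7]
orientation: [-0.0, 0.679, 0.734, 0.0]
wrist_force: [-0.2, -1.1, -0.2]
finger_gap: 58.2
grip_force: 0.0
t: 10.1
eef_pos: [578.7, -137.2, 264.8]
orientation: [0.007, 0.679, 0.734, 0.002]
wrist_force: [1.1, 0.1, 1.7]
finger_gap: 88.0
grip_force: 0.0
fin (array([ 572.7, -114.2]), array([12.2, 74.5]), 4.4, 770)
hopper [([562.0, -4.0, 1.0], 0.89)]
gate_grip [([549.0, 149.0, 124.0], 0.84), ([577.0, 38.0, 112.0], 0.65)]
tray_fin [([485.0, -616.0, 43.0], 0.76), ([244.0, -246.0, 46.0], 0.56), ([570.0, -129.0, 43.0], 0.4)]
t 10.4 at [ 573.7 -135.2  252.3] shift [ 0.283  -0.0003 -0.0021] turn [-0.004 -0.002 -0.002] gap 88.2
```

View pics/scene2.png

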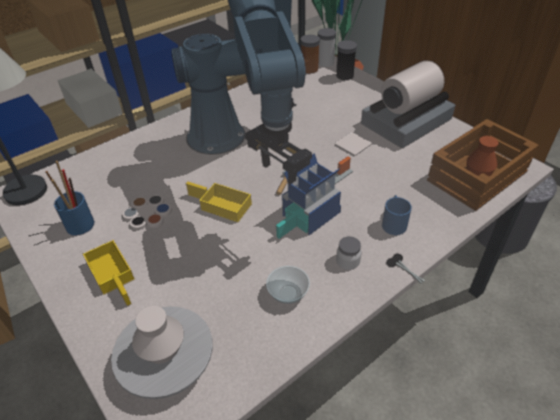

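The tray is under the hopper with only its fin visible at about (288,228), and the handle is at (344,164). Moving over to the handle now.

```bash
python3 -m handwheel '[[[0.040,0,0],[0,0,0]],[[0.080,0,0],[0,0,0]],[[0.120,0,0],[0,0,0]],[[0.160,0,0],[0,0,0]],[[0.200,0,0],[0,0,0]],[[0.240,0,0],[0,0,0]],[[0.270,0,0],[0,0,0]],[[0.283,0,0],[0,0,0]],[[0.283,0,0],[0,0,0]],[[0.283,0,0],[0,0,0]]]' 1; python3 - <<'E'
from h import *
p=get_image('wrist');save(p,'w3.png');W=cloud(p);X,Y,Z=np.moveaxis(W,-1,0)
h=cv2.cvtColor(p['color'],cv2.COLOR_RGB2HSV).astype(int);H,S=h[...,0],h[...,1]
t=(p['z_map']>0)&((H<14)|(H>174))&(S>120)&(Z>90)&(Z<150);print('handle',rect(W[t]),'top',rect(W[t&(Z>135)]))
print([(np.round(d['xyz']).tolist(),round(d['conf'],2)) for d in landmark_of('gate_grip',p)[:3]])
plan([551.3,146,106],4.5)
E
```

```text
t: 11.23
eef_pos: [552.6, 146.2, 253.5]
orientation: [-0.0, 0.679, 0.734, -0.001]
wrist_force: [0.1, -0.5, -0.2]
finger_gap: 88.3
grip_force: 0.0
handle (array([553.2, 144.4]), array([12.9, 49.2]), 4.2, 947) top (array([553.2, 144.3]), array([12.9, 49.1]), 4.2, 880)
[([549.0, 144.0, 123.0], 0.57)]
t 11.33 at [553.1 144.9 254. ] shift [ 0.0013 -0.0016  0.148 ] turn [-0.001  0.001 -0.003] gap 87.8
```

View pics/w3.png

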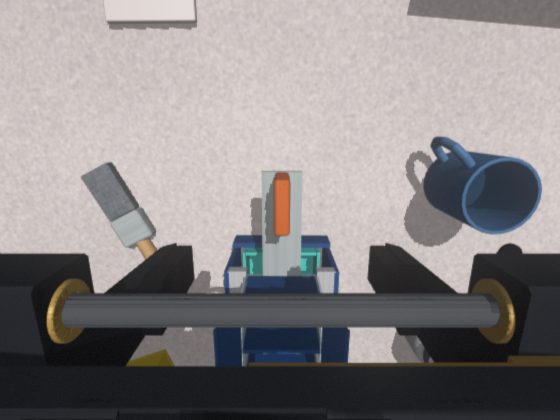

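The handle, at (282,205), is centred between the fingers, with the home tray visible behind it. Going down to grip.

```bash
python3 -m handwheel '[[[0,0,0.035],[0,0,0]],[[0,0,0.070],[0,0,0]],[[0,0,0.105],[0,0,0]],[[0,0,0.135],[0,0,0]],[[0,0,0.148],[0,0,0]],[[0,0,0.148],[0,0,0]],[[0,0,0.148],[0,0,0]]]' 1 50; python3 -m handwheel '[[[0,0,0],[0,0,0]],[[0,0,0],[0,0,0]],[[0,0,0],[0,0,0]],[[0,0,0],[0,0,0]],[[0,0,0],[0,0,0]],[[0,0,0],[0,0,0]],[[0,0,0],[0,0,0]],[[0,0,0],[0,0,0]],[[0,0,0],[0,0,0]],[[0,0,0],[0,0,0]],[[0,0,0],[0,0,0]],[[0,0,0],[0,0,0]]]' -1 50;python3 -m handwheel '[[[0,0,0],[0,0,0]],[[0,0,0],[0,0,0]],[[0,0,0],[0,0,0]],[[0,0,0],[0,0,0]]]'; python3 - <<'E'
from h import *
plan([551.3,146,106],4.5)
E
```

```text
t: 11.92
eef_pos: [553.5, 145.4, 107.0]
orientation: [-0.0, 0.68, 0.733, -0.0]
wrist_force: [-0.5, 0.0, 0.7]
finger_gap: 88.2
grip_force: 0.0
t: 12.92
eef_pos: [553.2, 146.5, 106.7]
orientation: [0.0, 0.679, 0.734, 0.0]
wrist_force: [0.7, 0.3, 0.5]
finger_gap: 13.2
grip_force: 50.0
t: 13.25
eef_pos: [553.2, 146.5, 106.7]
orientation: [0.0, 0.679, 0.734, 0.0]
wrist_force: [1.8, -0.1, -1.5]
finger_gap: 13.4
grip_force: 50.0
t 13.25 at [553.2 146.5 106.7] shift [-0.0003 -0.0019  0.0007] turn [ 0.    -0.    -0.002] gap 13.4
```

```bash
python3 -m handwheel '[[[0.007,0,0],[0,0,0]],[[0.014,0,0],[0,0,0]],[[0.021,0,0],[0,0,0]],[[0.028,0,0],[0,0,0]],[[0.035,0,0],[0,0,0]],[[0.042,0,0],[0,0,0]],[[0.042,0,0],[0,0,0]],[[0.042,0,0],[0,0,0]],[[0.042,0,0],[0,0,0]],[[0.042,0,0],[0,0,0]]]'; python3 -m handwheel '[[[0.007,0,0],[0,0,0]],[[0.014,0,0],[0,0,0]],[[0.021,0,0],[0,0,0]],[[0.028,0,0],[0,0,0]],[[0.035,0,0],[0,0,0]],[[0.040,0,0],[0,0,0]],[[0.042,0,0],[0,0,0]],[[0.042,0,0],[0,0,0]],[[0.042,0,0],[0,0,0]],[[0.042,0,0],[0,0,0]]]'; python3 - <<'E'
from h import *
plan([553.2,146.5,106.7],4.5)
for c in ['scene','top']:
    p=get_image(c)
    for n in ['ball1_center','gate_grip']: print(c,n,[(np.round(d['xyz']).tolist(),round(d['conf'],2)) for d in landmark_of(n,p)[:7]])
    if c=='scene': a=p['color'][140:260,240:400]
    else: b=p['color'][170:260,170:290]
a=cv2.resize(a,(800,600),interpolation=cv2.INTER_CUBIC)[:, :, ::-1];b=cv2.resize(b,(800,600))[:, :, ::-1]
cv2.imwrite('pics/s3.png',a);cv2.imwrite('pics/t3.png',b)
p=get_image('wrist');save(p,'w4.png')
E
```

```text
t: 14.08
eef_pos: [549.9, 189.1, 106.7]
orientation: [-0.0, 0.679, 0.734, 0.001]
wrist_force: [4.0, 3.5, -4.3]
finger_gap: 13.6
grip_force: 50.0
t: 14.92
eef_pos: [546.7, 230.9, 106.7]
orientation: [-0.0, 0.679, 0.734, 0.001]
wrist_force: [4.7, 2.3, -5.7]
finger_gap: 13.1
grip_force: 50.0
t 14.92 at [546.7 230.9 106.7] shift [-0.0847 -0.     -0.0001] turn [ 0.001 -0.001 -0.002] gap 13.1
scene ball1_center [([553.0, -51.0, 18.0], 0.51), ([776.0, 161.0, 1.0], 0.33)]
scene gate_grip [([544.0, 229.0, 126.0], 0.8), ([554.0, -49.0, 18.0], 0.23)]
top ball1_center [([391.0, 362.0, 0.0], 0.67), ([552.0, -55.0, 18.0], 0.6)]
top gate_grip [([543.0, 229.0, 125.0], 0.89)]
```

View pics/s3.png

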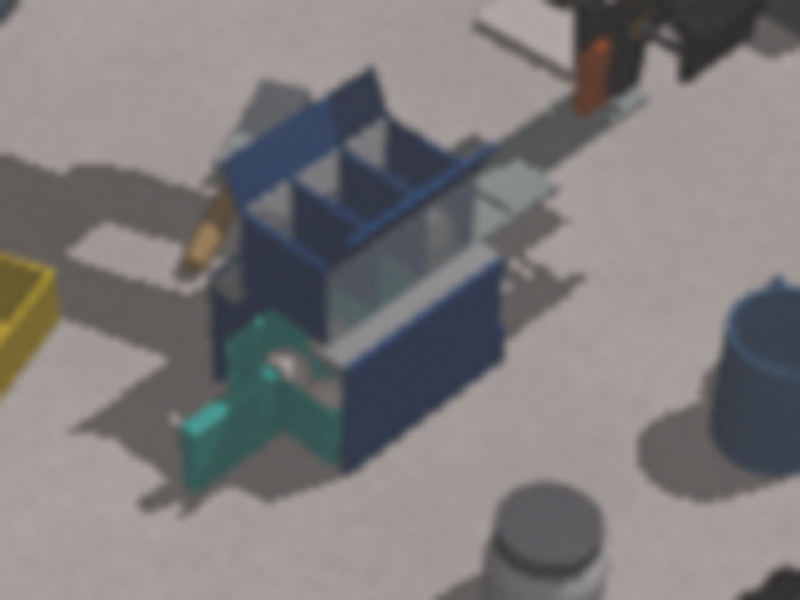

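View pics/t3.png

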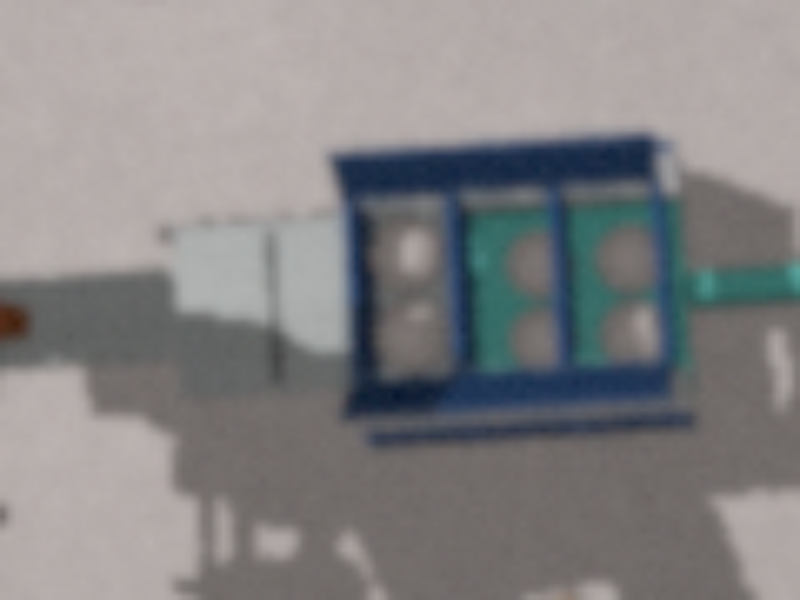

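The top crop shows two balls at (410,250) and (410,335) still in the third cell, and four balls, at (535,265), (535,335), (630,260) and (635,330), lying on turquoise. Pushing the gate shut now.

```bash
python3 -m handwheel '[[[-0.008,0,0],[0,0,0]],[[-0.016,0,0],[0,0,0]],[[-0.024,0,0],[0,0,0]],[[-0.032,0,0],[0,0,0]],[[-0.040,0,0],[0,0,0]],[[-0.048,0,0],[0,0,0]],[[-0.056,0,0],[0,0,0]],[[-0.064,0,0],[0,0,0]],[[-0.072,0,0],[0,0,0]],[[-0.079,0,0],[0,0,0]],[[-0.082,0,0],[0,0,0]],[[-0.082,0,0],[0,0,0]]]'; python3 -m handwheel '[[[-0.001,0,0],[0,0,0]],[[-0.002,0,0],[0,0,0]],[[-0.003,0,0],[0,0,0]],[[-0.003,0,0],[0,0,0]]]';python3 -m handwheel '[[[-0.001,0,0],[0,0,0]],[[-0.002,0,0],[0,0,0]],[[-0.002,0,0],[0,0,0]]]'
```

```text
t: 16.27
eef_pos: [553.0, 148.2, 106.7]
orientation: [-0.0, 0.68, 0.734, 0.0]
wrist_force: [4.7, -1.9, -5.5]
finger_gap: 13.2
grip_force: 50.0
t: 16.6
eef_pos: [553.1, 146.2, 106.7]
orientation: [-0.0, 0.679, 0.734, 0.0]
wrist_force: [4.9, 1.5, -4.6]
finger_gap: 13.6
grip_force: 50.0
t: 16.85
eef_pos: [553.1, 146.1, 106.7]
orientation: [-0.001, 0.679, 0.734, 0.002]
wrist_force: [4.8, 10.3, -5.2]
finger_gap: 14.0
grip_force: 50.0
```

The gate's end stop is felt (10 N against 2.5 N of friction). Release and rise.

```bash
python3 -m handwheel '[[[0,0,0],[0,0,0]],[[0,0,0],[0,0,0]],[[0,0,0],[0,0,0]],[[0,0,0],[0,0,0]],[[0,0,0],[0,0,0]],[[0,0,0],[0,0,0]],[[0,0,0],[0,0,0]],[[0,0,0],[0,0,0]]]' 1; python3 -m handwheel '[[[0,0,-0.030],[0,0,0]],[[0,0,-0.060],[0,0,0]],[[0,0,-0.090],[0,0,0]],[[0,0,-0.120],[0,0,0]],[[0,0,-0.147],[0,0,0]],[[0,0,-0.147],[0,0,0]],[[0,0,-0.147],[0,0,0]]]'; python3 - <<'E'
from h import *
p=get_image('wrist');W=cloud(p);X,Y,Z=np.moveaxis(W,-1,0)
h=cv2.cvtColor(p['color'],cv2.COLOR_RGB2HSV).astype(int);H,S=h[...,0],h[...,1]
t=(p['z_map']>0)&((H<14)|(H>174))&(S>120)&(Z>90)&(Z<150);print('handle',rect(W[t]))
o=observe();print(o['t'],o['eef_pos'],o['wrist_force'])
p=get_image('top');b=p['color'][170:260,170:290];cv2.imwrite('pics/t4.png',cv2.resize(b,(800,600))[:,:,::-1])
for n in ['tray','hopper','gate_grip','tray_fin']: print(n,[(np.round(d['xyz']).tolist(),round(d['conf'],2)) for d in landmark_of(n,p)[:3]])
E
```

```text
t: 17.52
eef_pos: [553.3, 143.4, 106.7]
orientation: [-0.0, 0.679, 0.734, -0.0]
wrist_force: [0.0, 0.0, -0.3]
finger_gap: 64.5
grip_force: 0.0
t: 18.1
eef_pos: [554.3, 143.5, 255.7]
orientation: [0.001, 0.679, 0.734, 0.001]
wrist_force: [0.2, 0.8, -0.3]
finger_gap: 88.0
grip_force: 0.0
handle (array([552.3, 144.1]), array([12.2, 48.9]), 4.2, 898)
18.15 [553.26242307 143.42932728 253.76155314] [-0.40592221 -0.22300458 -0.37188128]
tray [([358.0, -602.0, 1.0], 0.95), ([359.0, -194.0, 1.0], 0.94), ([551.0, 146.0, 125.0], 0.41)]
hopper [([563.0, -5.0, -1.0], 0.59)]
gate_grip [([552.0, 146.0, 126.0], 0.7)]
tray_fin [([242.0, -243.0, 48.0], 0.92), ([572.0, -130.0, 42.0], 0.69)]
```

View pics/t4.png

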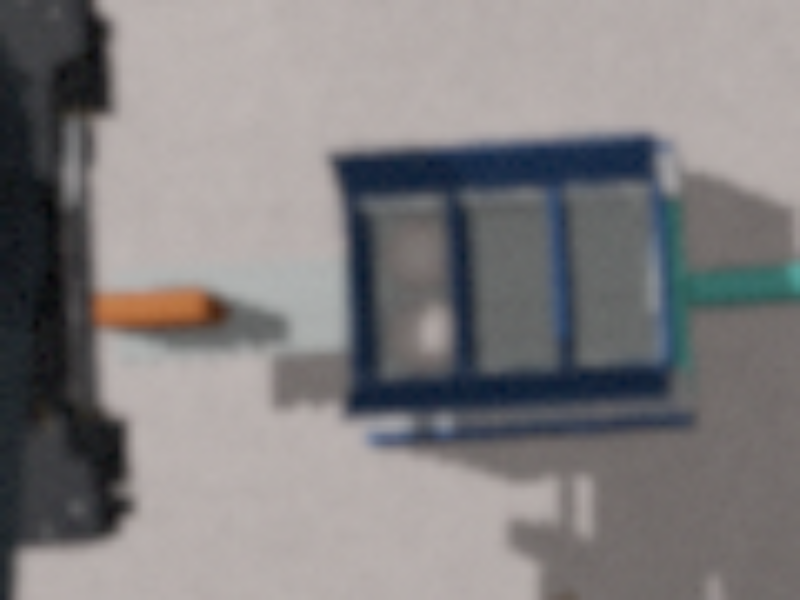

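The gate is closed under all three cells: the third portion is at (415,250) and (430,330), the first two cells are empty, and the tray fin is at the right. The handle is back at its stop, so I'm handing in.

```bash
python3 -c "
from station import *
print(sign_off())"
```

```text
the job is handed in; nothing more can be done
None
```

The job is handed in: the tray is home under the hopper with its four balls, the third portion is still inside, the gate is shut against its stop, and I saw no bystander disturbed; the hand-in returned no verdict.

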